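# Run a bearing sleeve up the deburring stand and lock it

### The job

Load the deburring stand without picking anything up: with your fingertips push the bronze sleeve that lies in the tray of the stand slowly and steadily up the ramp, never letting it run back down, until it has gone over the yellow check pawl, is fully home at the end stop, met gently, and the pawl has sprung up behind it. Then push the hold-down arm with the red cross bar over so that its rubber foot rests on the sleeve, and take your hand away. Leave the spare sleeves and the other things on the bench alone.

Things in the scene. Friction and masses are not known exactly. Their poses are not given: they have to be found in the camera images.
- stand: Grey deburring stand fixed to the bench, base 320 x 96 mm, 120 mm high without its arm. Origin: underside centre; z up, x points up the slope to the end stop, y across. A level tray of two steel rails (top at z = 22 mm) runs from x = -157 to -55 mm, with a toe lip 10 mm higher at x = -160 mm. The channel is 76 mm wide (y = -38 to 38 mm); its 6 mm cheeks stand 14 mm above the rails.
- ramp_foot (a point): Point on the stand's centre line, at rail height, where the level tray ends and the ramp begins: from here the rails climb straight at 10 degrees towards the stand's +x, up to the end stop.
- sleeve: The bronze bearing sleeve to load: diameter 50 mm, length 70 mm, bore 34 mm, 0.4 to 0.8 kg, ground and oiled (slippery, friction about 0.2), lying across the rails in the stand's tray, free to roll. Origin at its centre (25 mm above the rails); y is its axis (it turns about y as it rolls). Left alone on the ramp below the pawl it rolls back into the tray; over 0.3 m/s it has run away.
- seat (a point): Point fixed on the stand: where the sleeve's centre is when the sleeve touches the two brass buttons of the end stop (x = 69, z = 69 mm in the stand's frame). The stop is rigid; pressing the sleeve with over 40 N mars it. After release the sleeve leans back about 3.5 mm against the pawl. The end stop's top edge is 27 mm beyond this point in x and 25 mm above it.
- check_pawl (a joint): Yellow sprung pawl, 18 mm wide, between the two rails below the seat. 0 = up, nose 8 mm above the rails; about 0.27 rad = pressed level with them. The sleeve rolling up over it presses it down (a few N more push); it springs up only once the sleeve's centre is within about 3 mm of the seat, and then keeps the sleeve from rolling back.
- hold_down (a joint): Hold-down arm, hinged behind the end stop about the stand's y axis. 0 = down, parallel to the ramp, pointing down it; 0.08 rad = foot on the homed sleeve; 1.75 = upright. Starts at 1.8 to 2.15, leaning away from the ramp; limit 2.3. Friction holds it above about 1.2 rad (about 2 N at the bar moves it); lower, it sinks slowly under its own weight, damped, onto what lies below.
- cross_bar (a point): Centre of the red cross bar at the arm's free end: round, 14 mm thick, 70 mm long along the stand's y, 90 mm from the hinge. The arm behind it is flat steel 22 mm wide, 8 mm thick.
- hold_down_hinge (a point): Centre of the hold-down arm's hinge, on the stand 11 mm beyond the end stop, 110 mm above the bench. Mind the lamp batten that hangs level over the bench along the world y axis, underside 518 mm up, front edge at world x = 0.60 m: a high wrist must stay on the robot's side of it, for instance with the tool tilted 25 degrees, wrist towards the robot.
- rubber_foot: Black rubber swivel foot under the hold-down arm, 22 mm diameter, 50 mm from the hinge. Origin: its swivel, on the arm's underside; the pressing face is 12 mm below it. It tips by up to 0.15 rad to suit the sleeve.
- spare_1: Spare bronze sleeve like the other, 50 mm diameter, standing on end (70 mm high) on the bench behind the stand. Origin at its centre. To be left alone.
- spare_2: Second spare bronze sleeve, standing on end on the bench behind the stand. Origin at its centre. To be left alone.
- flap_disc: Blue flap disc, 115 mm diameter, 9 mm thick, lying on the bench behind the stand; origin under its centre. To be left alone.
- marker: White marker pen with a blue cap, 130 mm, lying on the bench right of the holding block; origin under its middle. To be left alone.
- grease_pot: Round dark grease pot, 70 mm diameter, 55 mm high, right of the holding block; origin under its centre. To be left alone.
- collar: Brass-coloured turned collar, 40 mm diameter, 27 mm high, right of the holding block; origin under its centre. To be left alone.

How it is judged (in metres and radians):
On the way, in this order (a step that is already met when the one before it is completed fails the run):
1. the sleeve has been pushed home at the end stop and the check pawl stands up behind it (x of sleeve in the frame of stand above 0.0615 m and z of sleeve in the frame of stand between 0.063 and 0.076 m and value of joint check_pawl below 0.1 rad and value of joint hold_down above 0.5 rad), for 0.2 s.
2. the hold-down's foot rests on the sleeve (x of sleeve in the frame of stand above 0.0615 m and z of sleeve in the frame of stand between 0.063 and 0.076 m and value of joint check_pawl below 0.1 rad and value of joint hold_down below 0.16 rad and contact force between rubber_foot and sleeve above 0.3 N), for 0.2 s.
At the end, for the whole second after the job is handed in: The sleeve lies in the seat (its centre within 7 mm of where it touches the end stop), at rest, with the check pawl up behind it (under 0.1 rad), and the hold-down's foot rests on it (arm joint under 0.16 rad, pressing with more than 0.3 N) (all of step 2 and linear speed of sleeve below 0.02 m/s).
It fails at once if the sleeve ran back or was knocked along (faster than 0.3 m/s) (linear speed of sleeve above 0.3 m/s).
It fails at once if the sleeve was rammed (the fingers pressed on it with over 40 N) (contact force between the fingers and sleeve above 40 N).
It fails at once if the sleeve was lifted off the rails ((x of sleeve in the frame of stand below -0.05 m and z of sleeve in the frame of stand above 0.062 m) or (x of sleeve in the frame of stand below 0 m and z of sleeve in the frame of stand above 0.072 m) or z of sleeve in the frame of stand above 0.084 m).
It fails at once if the sleeve left the channel of the stand or was turned out of line (z of sleeve in the frame of stand below 0.035 m or y of sleeve in the frame of stand above 0.02 m or y of sleeve in the frame of stand below -0.02 m or angle between the y axis of sleeve and the y axis of stand, either way round above 0.3 rad).
It fails at once if another thing on the bench was moved (distance of any of spare_1, spare_2, flap_disc, marker, grease_pot, collar from where it was at the start of the episode above 0.02 m).
It also fails if it takes over 64 s, if anything falls off the work surface, if the arm or the gripper's body presses on something with over 40 N, if the wrist force passes 120 N, or if a joint passes its speed limit or range.

### The arm

A 6-joint arm with a two-finger parallel gripper is mounted at the origin on a cart in front of the work surface, level with it; the furniture and walls round the work are solid. World frame = base frame: x ahead of the robot, y to its left, z up, the work surface at z = 0. Lengths are in mm, angles in rad, forces in N, time in s.
With the tool pointing down it reaches from about 300 to 875 mm from the base axis. Payload 6.4 kg.
Tool frame: the origin (TCP) lies midway between the tips of the shut fingers; the grasp point (between the pads) lies 19 mm behind it; z points along the fingers, y is the line along which they close (so a half turn about z gives the same grasp; the last joint's range is limited). The gripper opens to 85 mm and grips with 20 to 120 N. Pads are 22 mm wide; open, the fingers measure 114 mm over their backs; the gripper's body (76 mm by 85 mm) begins 54 mm behind the grasp point. The pads swing forward as they close: fully open they stand 13 mm farther back than shut.
Start: joints at [-1.394, 0.181, 1.607, -0, 1.354, -0.206], TCP at [214.79, -533.391, 231.288] pointing down, gripper open.
Joint ranges: [-2.99, 2.99], [-0.89, 2.07], [0.3, 2.58], [-1.14, 4.28], [0, 2.63], [-3.12, 3.12]. Speed limits (rad/s): [2.57, 2.57, 3.01, 3.14, 3.14, 3.14].

### API

Orientations are given as a unit quaternion [w, x, y, z].
In Python, from station import observe, capture, camera_info, close_job, regions_of gives the robot as it stands. The module is installed in compiled form; this text tells all that it offers.
- The arm moves only by the tool send_rows, never from a script. Its arguments are lists of equal length, an entry for each row: "delta_rot": the turn, a rotation vector about the tool's x, y, z each as a share of 30 degrees, from -1 to 1, a list of three; "translation": the shift along the tool's x, y, z each as a share of 30 cm, from -1 to 1, a list of three; "grip": the opening, from -1 (shut) to 1 (fully open). A call has 1 to 10 rows; each row is the pose to reach, as a shift and turn from the pose commanded when the call began, along the tool's axes at that moment; what a row does not reach only later rows make up. A row lasts 1/8 s, in which the tool goes at most 62.5 mm and 10.7 degrees, less where a joint would pass 70% of its speed; a pose out of reach is approached as far as the arm can. A call with a number of a shift or a turn outside -1 to 1 is refused whole. A call with a gripper value outside its range is refused whole. The fingers move at their own pace and stop on an object; "grip_force" is the grip in N (left out, the last holds). Time passes only in rows, so rows that repeat a pose let the fingers close. It gives the time, the measured TCP pose, the force, the opening and the grip force at its end, in the units of the state.
- observe(): the state, without advancing time (a new reading comes with each control period).
- capture(name): name is "scene" or "side" or "wrist"; returns the picture (420x560x3 uint8, red, green, blue); there is no depth.
- camera_info(name): a dict with "K" (3x3 intrinsics, pixels), "position" and "orientation" of the camera in the world. Camera axes: x right, y up, looking along -z (the intrinsics and any distortion apply to the point x, -y, -z); pixel columns grow to the right and rows downward; lengths in mm; the calibration is good to about 2 mm. A picture is of the moment at which its call begins: read the wrist's pose just before it. camera_info takes no time and is no camera call; for the wrist camera it gives the pose at the moment of the call.
- close_job(): hands the job in; it is judged then, once.
Trained networks look in the newest picture that a camera, given by its name, has taken for a name from the list of things; names that differ only in an ending like _2 or _b are one class to them, and where a whole thing is asked for, a point or a joint stands for the part that bears it (a point fixed in the world has none). Each returns a list of dicts, best first, with "conf" (0 to 1); they miss things now and then, are a little off and sometimes report something else, mostly with a low value. They report only what shows in the picture. A call takes as long as a camera call.
- regions_of(camera, thing): "mask" (420x560 bool, what is visible of it) and "box" ([left, top, width, height] in pixels, round what is visible of it).
The state is a dict: "time_s": time; "joints": joint angles; "joint_vel": joint speeds; "joint_efforts": joint torques, N m; "tcp_pos": TCP position; "ee_rot": TCP orientation; "force": force on the tool from outside, world axes, zero at the start; "moment": the same for the moment, N m; "width": finger opening in mm; "finger_force": force on a finger pad.
Only numpy, scipy, OpenCV 4.12 (cv2) and the standard library are available. Lean on these libraries where they do the work, as an engineer would, in place of code of your own. Each camera call takes 0.05 s, during which the arm holds its last target. There are 200 camera calls.

## Working session

There is one attempt and no reset: what is moved stays moved. The work goes in short steps, Python scripts to look and compute and a tool call to move; the robot and the scene stay as the last step left them, time stands still between calls to the robot, and variables do not carry over. Pictures are saved under pics/ and viewed, at most 10 in all, crops included, and the job is handed in when it is done.

Besides the shell and the picture viewer there is one more tool, called as name(argument=value, ...) on one line, values as JSON. send_rows: Moves the arm, as the interface text tells. Shift numbers are shares of 30 cm and turn numbers shares of 30 degrees, none past 1 either way. Its arguments: {"type":"object","properties":{"delta_rot":{"type":"array"},"translation":{"type":"array"},"grip":{"type":"array"},"grip_force":{"type":"number"}},"required":["delta_rot","translation","grip"]}

```bash
mkdir -p pics
python3 - <<'E'
from station import *
import cv2,numpy as np
s=observe();print({k:np.round(v,3) for k,v in s.items()})
for n in("scene","side"):
    im=capture(n);cv2.imwrite(f"pics/{n}0.png",im[:,:,::-1]);i=camera_info(n)
    print(n,np.round(i["K"],1).tolist(),np.round(i["position"],1),np.round(i["orientation"],4),i.keys())
    for t in("stand","sleeve","check_pawl","cross_bar","rubber_foot"):
        print(t,[(round(r["conf"],2),list(r["box"])) for r in regions_of(n,t)[:4]])
E
```

```text
{'time_s': np.float64(0.0), 'joints': array([-1.394,  0.182,  1.608, -0.   ,  1.354, -0.206]), 'joint_vel': array([ 0.001, -0.   ,  0.   ,  0.   ,  0.   , -0.   ]), 'joint_efforts': array([ 0.0000e+00, -4.4487e+01, -3.5134e+01, -0.0000e+00,  9.0000e-03,
        0.0000e+00]), 'tcp_pos': array([ 214.693, -532.824,  230.383]), 'ee_rot': array([-0.001,  0.982,  0.19 ,  0.   ]), 'force': array([ 0.174, -0.333,  0.007]), 'moment': array([-0.017,  0.007,  0.03 ]), 'finger_force': np.float64(0.0), 'width': np.float64(85.561)}
scene [[513.6, 0.0, 281.3], [0.0, 513.6, 206.5], [0.0, 0.0, 1.0]] [  -25.4 -1141.7   990.6] [ 0.8608  0.4476 -0.1221 -0.2091] dict_keys(['K', 'position', 'orientation'])
stand [(0.64, [196.0, 171.5, 17.1, 8.9])]
sleeve [(0.53, [187.6, 161.9, 24.1, 13.9])]
check_pawl []
cross_bar []
rubber_foot []
side [[449.9, 0.0, 285.4], [0.0, 449.9, 210.6], [0.0, 0.0, 1.0]] [ 364.  -894.8 1067. ] [ 0.9218  0.3664 -0.0473 -0.1174] dict_keys(['K', 'position', 'orientation'])
stand [(0.73, [210.1, 142.1, 56.0, 60.7])]
sleeve [(0.85, [216.5, 137.5, 23.5, 14.7]), (0.34, [210.3, 140.8, 52.6, 63.3])]
check_pawl []
cross_bar [(0.53, [235.8, 144.8, 20.7, 31.8]), (0.5, [312.9, 264.7, 22.9, 30.4])]
rubber_foot []
```

View pics/scene0.png

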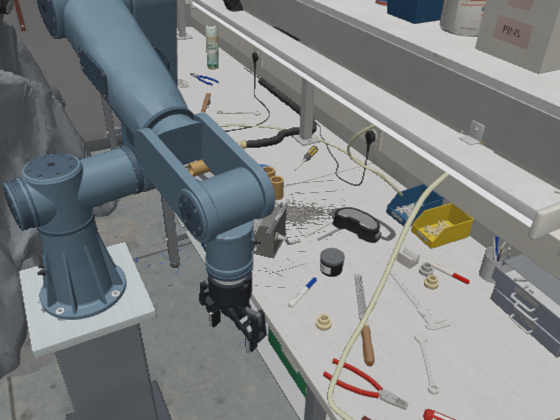

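View pics/side0.png

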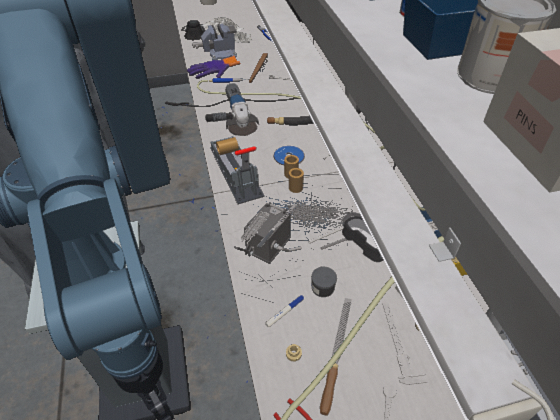

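The side view shows the stand at about (237,170), with the sleeve at (228,145), the red bar at (245,151) and the end stop nearer the camera. The stand's +x is roughly world -y. Next I'll enlarge this area and compute positions.

```bash
cat > h.py <<'E'
import numpy as np,cv2
from scipy.spatial.transform import Rotation as R
from station import *
def q(w): return R.from_quat([w[1],w[2],w[3],w[0]])
def ray(i,u,v):
    K=np.array(i["K"]);d=np.linalg.inv(K)@[u,v,1];return q(i["orientation"]).apply([d[0],-d[1],-d[2]])
def onz(i,u,v,z):
    d=ray(i,u,v);p=np.array(i["position"]);return p+d*(z-p[2])/d[2]
def proj(i,P):
    c=q(i["orientation"]).inv().apply(np.atleast_2d(P)-i["position"]);c=c*[1,-1,-1]
    uv=c@np.array(i["K"]).T;return uv[:,:2]/uv[:,2:]
E
python3 - <<'E'
from h import *
i=camera_info("side")
print("sleeve",onz(i,228,145,47),"end",onz(i,251,197,10),"spares",onz(i,291,158,70),onz(i,296,173,70))
im=cv2.imread("pics/side0.png")[125:215,195:315]
cv2.imwrite("pics/c1.png",cv2.resize(im,None,fx=6.6,fy=6.6,interpolation=cv2.INTER_CUBIC))
E
```

```text
sleeve [487.97081697 404.77178907  47.        ] end [520.64067274 159.78417837  10.        ] spares [682.3181372  251.24982016  70.        ] [678.43238101 172.99874359  70.        ]
```

View pics/c1.png

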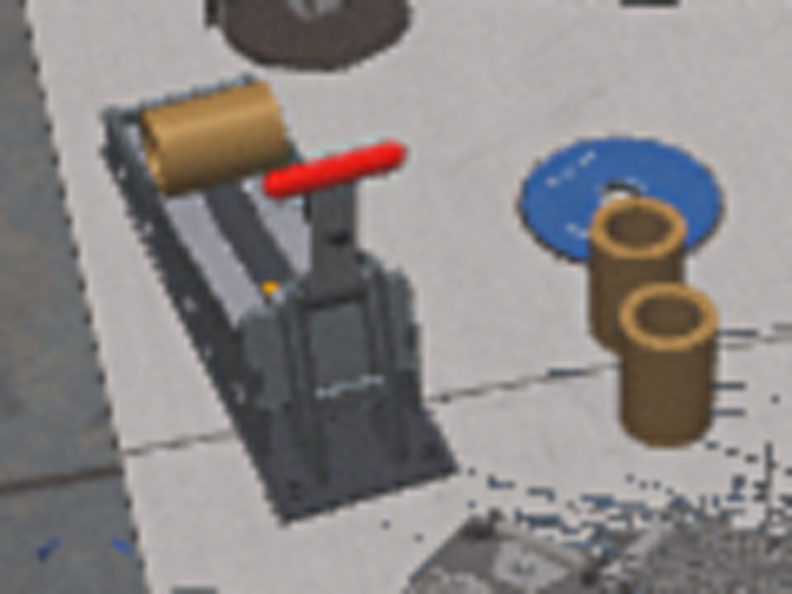

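The crop shows the sleeve in the tray at the far end, the yellow pawl at crop (270,288), the red bar at (335,170), and the near base corners at (285,522) and (457,470). I'll fit a coarse stand pose from these.

Run:
```python
from h import *
i=camera_info("side")
f=lambda u,v,z:onz(i,195+(u+.5)/6.6-.5,125+(v+.5)/6.6-.5,z)
for z in(0,8):
    a,b=f(285,522,z),f(457,470,z);d=a-b;print(a,b,np.linalg.norm(d),np.degrees(np.arctan2(d[1],d[0])))
print(f(107,112,32),f(250,78,32),f(213,130,47))
w=camera_info("wrist");s=observe();T=q(s["ee_rot"])
print(w["K"],T.inv().apply(np.array(w["position"])-s["tcp_pos"]),(T.inv()*q(w["orientation"])).as_matrix().round(3))
print(T.as_matrix().round(3))
```

```text
[473.43852211 150.07406219   0.        ] [565.05236326 164.64095078   0.        ] 92.76470306097154 -170.96542181295914
[472.61811121 142.23965262   8.        ] [563.54504142 156.69732022   8.        ] 92.06916307851296 -170.9654218129591
[431.54472411 459.95824947  32.        ] [514.50604215 470.62457988  32.        ] [484.63232689 409.97140861  47.        ]
[[289.45330763   0.         274.22576008]
 [  0.         289.45330763 212.92334338]
 [  0.           0.           1.        ]] [  83.64768197   -0.94878712 -143.12680103] [[ 0.     0.945  0.328]
 [ 1.    -0.    -0.   ]
 [-0.     0.328 -0.945]]
[[ 0.928  0.374 -0.   ]
 [ 0.374 -0.928 -0.   ]
 [-0.     0.    -1.   ]]
```

```bash
cat >> h.py <<'E'
def downpose(deg,tilt=None):
    a=np.radians(deg);x=np.array([np.cos(a),np.sin(a),0]);z=np.array([0,0,-1.]);return R.from_matrix(np.c_[x,np.cross(z,x),z])
def step(p0,r0,p1,r1):
    return np.round(r0.inv().apply(np.array(p1)-p0)/300,4),np.round((r0.inv()*r1).as_rotvec(degrees=True)/30,4)
E
python3 - <<'E'
from h import *
W=[((214.8,-533.4,231.3),22),((330,-290,300),42),((430,-30,320),62),((470,220,320),81),((480,420,260),99)]
for (a,b),(c,d) in zip(W,W[1:]): print(step(np.array(a),downpose(b),c,downpose(d)))
E
```

```text
(array([ 0.66  , -0.6084, -0.229 ]), array([ 0.    ,  0.    , -0.6667]))
(array([ 0.8276, -0.421 , -0.0667]), array([ 0.    ,  0.    , -0.6667]))
(array([ 0.7984, -0.2735,  0.    ]), array([ 0.    ,  0.    , -0.6333]))
(array([ 0.6637, -0.0714,  0.2   ]), array([ 0. ,  0. , -0.6]))
```

send_rows(translation=[[0.66,-0.61,-0.23],[0.66,-0.61,-0.23],[0.66,-0.61,-0.23],[0.66,-0.61,-0.23],[0.66,-0.61,-0.23]], delta_rot=[[0,0,-0.67],[0,0,-0.67],[0,0,-0.67],[0,0,-0.67],[0,0,-0.67]], grip=[-0.3,-0.3,-0.3,-0.3,-0.3])

```text
time_s: 1.23
tcp_pos: [331.2, -287.4, 301.6]
ee_rot: [0.001, 0.933, 0.36, 0.0]
force: [-0.1, -0.1, -0.2]
width: 30.0
finger_force: 0.0
```

send_rows(translation=[[0.83,-0.42,-0.07],[0.83,-0.42,-0.07],[0.83,-0.42,-0.07],[0.83,-0.42,-0.07],[0.83,-0.42,-0.07]], delta_rot=[[0,0,-0.67],[0,0,-0.67],[0,0,-0.67],[0,0,-0.67],[0,0,-0.67]], grip=[-0.3,-0.3,-0.3,-0.3,-0.3])

```text
time_s: 1.85
tcp_pos: [431.3, -26.6, 321.9]
ee_rot: [0.0, 0.856, 0.517, 0.001]
force: [1.0, -0.8, -0.5]
width: 30.2
finger_force: 0.0
```

send_rows(translation=[[0.8,-0.27,0],[0.8,-0.27,0],[0.8,-0.27,0],[0.8,-0.27,0],[0.8,-0.27,0]], delta_rot=[[0,0,-0.63],[0,0,-0.63],[0,0,-0.63],[0,0,-0.63],[0,0,-0.63]], grip=[-0.3,-0.3,-0.3,-0.3,-0.3])

```text
time_s: 2.48
tcp_pos: [470.8, 224.4, 321.0]
ee_rot: [-0.0, 0.758, 0.652, 0.0]
force: [-0.4, -0.7, 0.1]
width: 30.0
finger_force: 0.0
```

send_rows(translation=[[0.66,-0.07,0.2],[0.66,-0.07,0.2],[0.66,-0.07,0.2],[0.66,-0.07,0.2],[0.66,-0.07,0.2],[0.66,-0.07,0.2]], delta_rot=[[0,0,-0.6],[0,0,-0.6],[0,0,-0.6],[0,0,-0.6],[0,0,-0.6],[0,0,-0.6]], grip=[-0.3,-0.3,-0.3,-0.3,-0.3,-0.3])

```text
time_s: 3.22
tcp_pos: [482.1, 418.0, 262.1]
ee_rot: [0.0, 0.65, 0.76, 0.0]
force: [0.0, 0.4, 0.5]
width: 29.8
finger_force: 0.0
```

Run:
```python
from h import *
s=observe();i=camera_info("wrist");im=capture("wrist");cv2.imwrite("pics/w1r.png",im[:,:,::-1])
cv2.imwrite("pics/w1.png",cv2.resize(im[:,:,::-1],(800,600),interpolation=cv2.INTER_CUBIC))
print(s["time_s"],s["tcp_pos"],s["width"],s["ee_rot"],s["force"])
import pickle;pickle.dump(i,open("w1.pkl","wb"))
im=capture("scene")
for t in("sleeve",):print([(r["conf"],r["box"]) for r in regions_of("wrist",t)])
```

```text
3.225 [482.13448905 418.00972325 262.14253285] 29.846208339031524 [4.52923134e-04 6.49765976e-01 7.60134141e-01 2.43387665e-04] [0.00440801 0.41216832 0.48931218]
[(0.85, [242.7, 177.3, 62.2, 38.3])]
```

View pics/w1.png

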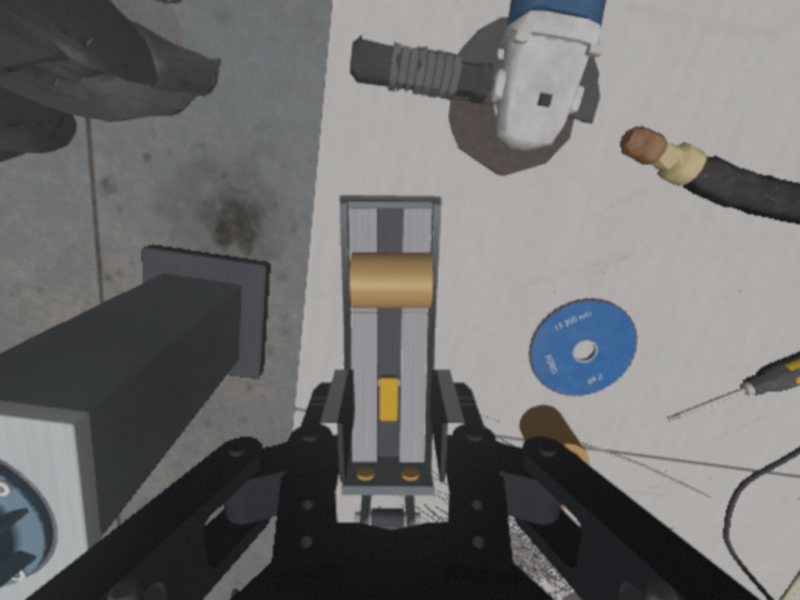

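The wrist view shows the whole channel: toe lip at (340–440,200), sleeve centred at (391,280), pawl at (389,398), and brass buttons at (366,474) and (410,474).

Run:
```python
from h import *
import pickle
from scipy.optimize import least_squares
i=pickle.load(open("w1.pkl","rb"))
# stand pts: (x,y,z), pixel(800), weights u,v
D=[((-162,-44,34),(340.5,197.5),1,1),((-162,44,34),(440.5,197.5),1,1),
((96,-44,94),(344.5,490),.7,1),((96,44,94),(434,488),.7,1),
((94,0,72),(388,474),1,.3),((-55,0,22),(391,311),.3,1)]
def res(p,full=False):
    Rz=R.from_euler('z',p[2]);P=Rz.apply([d[0] for d in D])+[p[0],p[1],0]
    u=proj(i,P);m=(np.array([d[1] for d in D])+.5)*.7-.5
    return (u-m) if full else ((u-m)*[d[2:] for d in D]).ravel()
s=least_squares(res,[494,315,np.radians(-81)]);print(s.x,np.degrees(s.x[2]));print(res(s.x,True).round(1))
Rz=R.from_euler('z',s.x[2]);
c=onz(i,391.5*.7,280*.7,47);print("sleeve world",c,"stand",Rz.inv().apply(c-[s.x[0],s.x[1],0]))
for v in(253,307):
    print(Rz.inv().apply(onz(i,391.5*.7,v*.7,47)-[s.x[0],s.x[1],0]))
np.save("stand.npy",s.x)
```

```text
[495.80893267 310.15356566  -1.42036034] -81.38065267531967
[[-0.4  1.2]
 [ 0.1  1.7]
 [-1.7 -2.2]
 [ 1.1 -0.6]
 [ 0.7 -3.6]
 [-0.8 -0.7]]
sleeve world [483.53104146 401.94525526  47.        ] stand [-92.59505659   1.61752563  47.        ]
[-117.22567514    1.47320026   47.        ]
[-66.84449873   1.76841339  47.        ]
```

```bash
cat >> h.py <<'E'
def sw(x,y,z):
    s=np.load("stand.npy");return R.from_euler('z',s[2]).apply([x,y,z])+[s[0],s[1],0]
def ws(p):
    s=np.load("stand.npy");return R.from_euler('z',s[2]).inv().apply(np.array(p)-[s[0],s[1],0])
E
python3 - <<'E'
from h import *
s=observe();r0=q(s["ee_rot"]);r1=downpose(98.62)
# commanded pose approx = measured
print(step(s["tcp_pos"],r0,sw(-139,0.5,115),r1)); print(ws(s["tcp_pos"]))
E
```

```text
(array([ 0.1003, -0.0076,  0.4915]), array([ 0.0028, -0.0005,  0.0102]))
[-108.87744712    2.7239394   262.44043268]
```

send_rows(translation=[[0.1,-0.008,0.2],[0.1,-0.008,0.35],[0.1,-0.008,0.49],[0.1,-0.008,0.49],[0.1,-0.008,0.49]], delta_rot=[[0,0,0.01],[0,0,0.01],[0,0,0.01],[0,0,0.01],[0,0,0.01]], grip=[-0.3,-0.3,-0.3,-0.3,-0.3])

```text
time_s: 4.0
tcp_pos: [475.7, 449.0, 116.7]
ee_rot: [0.0, 0.652, 0.759, 0.001]
force: [-0.5, 0.4, -0.3]
width: 29.9
finger_force: 0.0
```

send_rows(translation=[[0,0,0.05],[0,0,0.1],[0,0,0.15],[0,0,0.2],[0,0,0.25],[0,0,0.25],[0,0,0.25]], delta_rot=[[0,0,0],[0,0,0],[0,0,0],[0,0,0],[0,0,0],[0,0,0],[0,0,0]], grip=[-0.3,-0.3,-0.3,-0.3,-0.3,-0.3,-0.3])

```text
time_s: 4.88
tcp_pos: [474.6, 449.0, 39.5]
ee_rot: [0.0, 0.651, 0.759, 0.0]
force: [-0.3, -0.5, 0.6]
width: 29.9
finger_force: 0.0
```

Run:
```python
from h import *
s=observe();print(s["time_s"],ws(s["tcp_pos"]),s["force"],s["width"])
im=capture("wrist");cv2.imwrite("pics/w2.png",im[:,:,::-1])
```

```text
4.875 [-140.41371537   -0.19898943   39.52550033] [-0.30087823 -0.50690534  0.63291313] 29.888490922914308
```

View pics/w2.png

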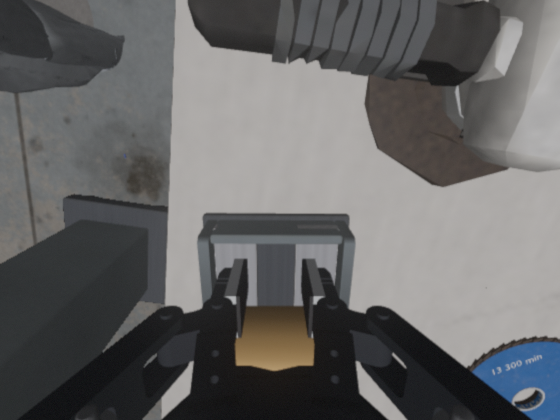

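The fingers are in the tray, clear of the cheeks, with the sleeve just ahead. I'll start the slow push.

send_rows(translation=[[-0.013,0,0],[-0.026,0,0],[-0.039,0,0],[-0.05,0,0],[-0.062,0,0],[-0.075,0,0],[-0.088,0,0],[-0.101,0,0],[-0.114,0,0],[-0.127,0,0]], delta_rot=[[0,0,0],[0,0,0],[0,0,0],[0,0,0],[0,0,0],[0,0,0],[0,0,0],[0,0,0],[0,0,0],[0,0,0]], grip=[-0.3,-0.3,-0.3,-0.3,-0.3,-0.3,-0.3,-0.3,-0.3,-0.3])

```text
time_s: 6.18
tcp_pos: [480.1, 410.8, 39.3]
ee_rot: [-0.0, 0.651, 0.759, -0.0]
force: [0.6, 0.3, 0.0]
width: 29.9
finger_force: 0.1
```

Run:
```python
from h import *
s=observe();print(s["time_s"],ws(s["tcp_pos"]),s["force"],s["width"])
i=camera_info("side");capture("side")
for r in regions_of("side","sleeve")[:2]:
    b=r["box"];print(r["conf"],b,ws(onz(i,b[0]+b[2]/2,b[1]+b[3]/2,47)))
```

```text
6.175 [-101.88115862   -0.41496999   39.27153919] [0.63280826 0.33877941 0.00162691] 29.93436553863262
0.65 [210.2, 135.5, 48.7, 69.1] [ 43.86970645 -15.62648824  47.        ]
0.53 [218.4, 141.7, 22.5, 15.7] [-67.66374474   3.74042138  47.        ]
```

send_rows(translation=[[-0.013,0,0],[-0.026,0,0],[-0.039,0,-0.001],[-0.052,0,-0.003],[-0.065,0,-0.005],[-0.078,0,-0.007],[-0.091,0,-0.01],[-0.104,0,-0.012],[-0.117,0,-0.014],[-0.13,0,-0.016]], delta_rot=[[0,0,0],[0,0,0],[0,0,0],[0,0,0],[0,0,0],[0,0,0],[0,0,0],[0,0,0],[0,0,0],[0,0,0]], grip=[-0.3,-0.3,-0.3,-0.3,-0.3,-0.3,-0.3,-0.3,-0.3,-0.3])

```text
time_s: 7.52
tcp_pos: [486.0, 372.3, 44.1]
ee_rot: [-0.0, 0.651, 0.759, -0.0]
force: [0.3, 2.2, 0.6]
width: 29.7
finger_force: 1.1
```

send_rows(translation=[[-0.013,0,-0.002],[-0.026,0,-0.005],[-0.039,0,-0.007],[-0.052,0,-0.009],[-0.065,0,-0.011],[-0.078,0,-0.014],[-0.091,0,-0.016],[-0.104,0,-0.018],[-0.117,0,-0.021],[-0.13,0,-0.023]], delta_rot=[[0,0,0],[0,0,0],[0,0,0],[0,0,0],[0,0,0],[0,0,0],[0,0,0],[0,0,0],[0,0,0],[0,0,0]], grip=[-0.3,-0.3,-0.3,-0.3,-0.3,-0.3,-0.3,-0.3,-0.3,-0.3])

```text
time_s: 8.78
tcp_pos: [492.0, 333.8, 51.1]
ee_rot: [-0.0, 0.651, 0.759, 0.0]
force: [-0.2, 2.2, 0.7]
width: 29.6
finger_force: 1.1
```

Run:
```python
from h import *
s=observe();print(s["time_s"],ws(s["tcp_pos"]),s["force"],s["width"],s["moment"])
i=camera_info("side");im=capture("side")
cv2.imwrite("pics/s2.png",cv2.resize(im[125:215,195:315,::-1],None,fx=6.6,fy=6.6,interpolation=cv2.INTER_CUBIC))
```

```text
8.775 [-23.90898885  -0.25980204  51.05681716] [-0.24826961  2.1825641   0.72223801] 29.648200749993556 [ 0.36246381  0.03712684 -0.01730051]
```

View pics/s2.png

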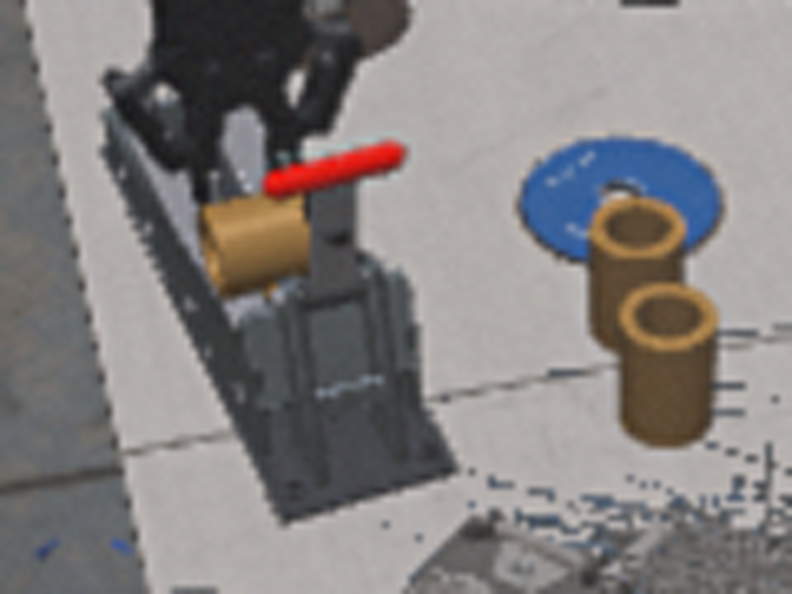

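The sleeve is square across the channel, just below the pawl, and the push force is 2 N. I'll carry on up.

send_rows(translation=[[-0.011,0,-0.002],[-0.022,0,-0.004],[-0.033,0,-0.006],[-0.044,0,-0.008],[-0.055,0,-0.01],[-0.066,0,-0.012],[-0.077,0,-0.014],[-0.088,0,-0.016],[-0.099,0,-0.018],[-0.11,0,-0.019]], delta_rot=[[0,0,0],[0,0,0],[0,0,0],[0,0,0],[0,0,0],[0,0,0],[0,0,0],[0,0,0],[0,0,0],[0,0,0]], grip=[-0.3,-0.3,-0.3,-0.3,-0.3,-0.3,-0.3,-0.3,-0.3,-0.3])

```text
time_s: 10.07
tcp_pos: [497.0, 301.2, 56.8]
ee_rot: [0.0, 0.651, 0.759, 0.0]
force: [-0.7, 1.9, 0.6]
width: 29.7
finger_force: 1.1
```

send_rows(translation=[[-0.005,0,-0.001],[-0.01,0,-0.002],[-0.015,0,-0.003],[-0.02,0,-0.004],[-0.025,0,-0.004],[-0.03,0,-0.005]], delta_rot=[[0,0,0],[0,0,0],[0,0,0],[0,0,0],[0,0,0],[0,0,0]], grip=[-0.3,-0.3,-0.3,-0.3,-0.3,-0.3])

```text
time_s: 10.82
tcp_pos: [498.3, 292.4, 58.2]
ee_rot: [-0.0, 0.651, 0.759, -0.0]
force: [-0.2, 2.1, 0.4]
width: 30.1
finger_force: 1.1
```

send_rows(translation=[[-0.004,0,-0.001],[-0.008,0,-0.001],[-0.012,0,-0.002],[-0.016,0,-0.003],[-0.02,0,-0.004],[-0.024,0,-0.004]], delta_rot=[[0,0,0],[0,0,0],[0,0,0],[0,0,0],[0,0,0],[0,0,0]], grip=[-0.3,-0.3,-0.3,-0.3,-0.3,-0.3])

```text
time_s: 11.58
tcp_pos: [499.4, 285.3, 59.4]
ee_rot: [0.0, 0.651, 0.759, -0.0]
force: [-0.2, 2.3, 0.3]
width: 29.6
finger_force: 0.9
```

send_rows(translation=[[-0.003,0,-0.001],[-0.006,0,-0.001],[-0.009,0,-0.002],[-0.012,0,-0.002]], delta_rot=[[0,0,0],[0,0,0],[0,0,0],[0,0,0]], grip=[-0.3,-0.3,-0.3,-0.3])

```text
time_s: 12.08
tcp_pos: [500.0, 281.7, 60.0]
ee_rot: [0.0, 0.651, 0.759, -0.0]
force: [0.2, 1.6, 1.0]
width: 29.8
finger_force: 0.7
```

send_rows(translation=[[-0.003,0,0],[-0.006,0,-0.001],[-0.009,0,-0.001]], delta_rot=[[0,0,0],[0,0,0],[0,0,0]], grip=[-0.3,-0.3,-0.3])

```text
time_s: 12.45
tcp_pos: [500.4, 279.0, 60.3]
ee_rot: [0.0, 0.651, 0.759, -0.0]
force: [0.3, 1.8, 0.2]
width: 29.7
finger_force: 0.5
```

Run:
```python
from h import *
s=observe();print(s["time_s"],ws(s["tcp_pos"]),s["force"],s["finger_force"])
i=camera_info("side");im=capture("side")
cv2.imwrite("pics/s3.png",cv2.resize(im[125:215,195:315,::-1],None,fx=6.6,fy=6.6,interpolation=cv2.INTER_CUBIC))
```

```text
12.45 [31.46508643 -0.1356255  60.29417459] [0.30795544 1.83385309 0.19350629] 0.5007396312430501
```

View pics/s3.png

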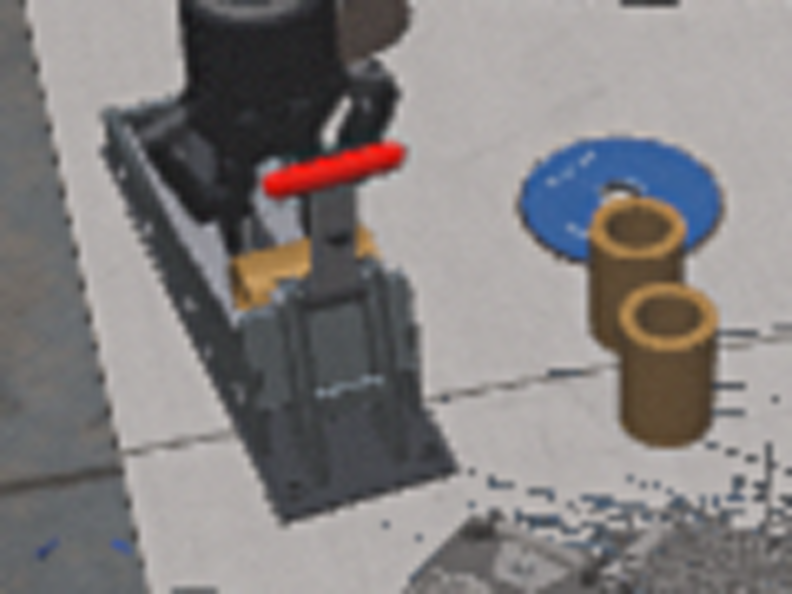

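The sleeve is almost at the end stop, with no force rise yet. I'll creep on in small steps until it touches the stop.

send_rows(translation=[[-0.003,0,0],[-0.006,0,-0.001],[-0.009,0,-0.001]], delta_rot=[[0,0,0],[0,0,0],[0,0,0]], grip=[-0.3,-0.3,-0.3])

```text
time_s: 12.88
tcp_pos: [500.9, 276.7, 60.7]
ee_rot: [-0.0, 0.651, 0.759, 0.0]
force: [-0.4, 1.9, 1.0]
width: 29.7
finger_force: 1.1
```

send_rows(translation=[[-0.003,0,0],[-0.006,0,-0.001]], delta_rot=[[0,0,0],[0,0,0]], grip=[-0.3,-0.3])

```text
time_s: 13.12
tcp_pos: [501.1, 274.7, 61.0]
ee_rot: [0.0, 0.651, 0.759, 0.0]
force: [-0.3, 2.7, 1.3]
width: 29.3
finger_force: 1.1
```

send_rows(translation=[[-0.003,0,0],[-0.006,0,-0.001]], delta_rot=[[0,0,0],[0,0,0]], grip=[-0.3,-0.3])

```text
time_s: 13.38
tcp_pos: [501.3, 274.2, 61.2]
ee_rot: [-0.001, 0.651, 0.759, 0.001]
force: [0.0, 10.1, -2.2]
width: 29.9
finger_force: 5.3
```

send_rows(translation=[[-0.003,0,0],[-0.005,0,-0.001]], delta_rot=[[0,0,0],[0,0,0]], grip=[-0.3,-0.3])

```text
time_s: 13.62
tcp_pos: [501.3, 274.1, 61.4]
ee_rot: [-0.001, 0.652, 0.759, 0.002]
force: [-1.1, 16.0, -3.3]
width: 29.8
finger_force: 8.0
```

16 N on a solid stop means the sleeve is home. I'll back off slowly to see whether the pawl holds it.

send_rows(translation=[[0,0,0],[0.004,0,0],[0.008,0,0],[0.012,0,0],[0.016,0,0],[0.02,0,0],[0.025,0,0],[0.03,0,0],[0.035,0,0]], delta_rot=[[0,0,0],[0,0,0],[0,0,0],[0,0,0],[0,0,0],[0,0,0],[0,0,0],[0,0,0],[0,0,0]], grip=[-0.3,-0.3,-0.3,-0.3,-0.3,-0.3,-0.3,-0.3,-0.3])

```text
time_s: 14.75
tcp_pos: [500.0, 281.8, 61.5]
ee_rot: [0.0, 0.651, 0.759, -0.0]
force: [-0.1, -0.7, 0.3]
width: 29.9
finger_force: 0.0
```

The pawl holds: contact force is zero 8 mm back. Next I'll work out the bar angle and how close the holding block is.

Run:
```python
from h import *
i=camera_info("side")
st=np.load("stand.npy");st[:2]+=3*np.array([np.cos(st[2]),np.sin(st[2])]);np.save("stand.npy",st)
m=np.array([195+335.5/6.6-.5,125+170.5/6.6-.5])
best=min(np.arange(1.7,2.31,.02),key=lambda t:abs(proj(i,sw(107-90*np.cos(t-.1745),0,110+90*np.sin(t-.1745)))[0]-m)[1])
t=best;print(t,107-90*np.cos(t-.1745),110+90*np.sin(t-.1745),proj(i,sw(107-90*np.cos(t-.1745),0,110+90*np.sin(t-.1745)))[0]-m)
for z in(60,100,140):print(z,[ws(onz(i,u,v,z)).round() for u,v in((267,203),(289,208),(262,262),(245,245))])
s=observe();r0=q(s["ee_rot"]);ps=ws(s["tcp_pos"]);print(ps)
r1=downpose(98.62)*R.from_euler('x',-25,degrees=True)
print(step(s["tcp_pos"],r0,sw(ps[0],0,245),r1))
print(step(sw(ps[0],0,245),r1,sw(188,0,245),r1),step(sw(188,0,245),r1,sw(188,0,172),r1),step(sw(188,0,172),r1,sw(128,0,172),r1))
```

```text
2.04 133.14106801256636 196.11994288875474 [-0.12476203  0.0994239 ]
60 [array([242.,  24.,  60.]), array([289.,  79.,  60.]), array([450., -73.,  60.]), array([374., -96.,  60.])]
100 [array([279.,  11., 100.]), array([324.,  63., 100.]), array([478., -82., 100.]), array([ 406., -104.,  100.])]
140 [array([316.,  -3., 140.]), array([359.,  48., 140.]), array([507., -92., 140.]), array([ 437., -113.,  140.])]
[25.6123824  -0.11936491 61.52584575]
(array([-1.000e-04,  4.000e-04, -6.116e-01]), array([-8.333e-01, -6.000e-04,  3.700e-03]))
(array([-0.5413, -0.    , -0.    ]), array([0., 0., 0.])) (array([ 0.    , -0.1028,  0.2205]), array([0., 0., 0.])) (array([0.2, 0. , 0. ]), array([0., 0., 0.]))
```

send_rows(translation=[[0.01,0,-0.08],[0.01,0,-0.2],[0,0,-0.35],[0,0,-0.5],[0,0,-0.61],[0,0,-0.61],[0,0,-0.61],[0,0,-0.61]], delta_rot=[[0,0,0],[0,0,0],[-0.28,0,0],[-0.56,0,0],[-0.83,0,0],[-0.83,0,0],[-0.83,0,0],[-0.83,0,0]], grip=[-0.3,-0.3,-1,-1,-1,-1,-1,-1])

```text
time_s: 15.75
tcp_pos: [500.0, 281.5, 242.9]
ee_rot: [0.14, 0.636, 0.741, 0.162]
force: [0.1, 0.7, 0.4]
width: -0.1
finger_force: 0.0
```

send_rows(translation=[[-0.15,0,0],[-0.3,0,0],[-0.43,0,0],[-0.54,0,0],[-0.54,0,0],[-0.54,0,0]], delta_rot=[[0,0,0],[0,0,0],[0,0,0],[0,0,0],[0,0,0],[0,0,0]], grip=[-1,-1,-1,-1,-1,-1])

```text
time_s: 16.5
tcp_pos: [524.5, 121.7, 243.6]
ee_rot: [0.14, 0.636, 0.741, 0.163]
force: [-0.2, 0.4, -0.2]
width: -0.1
finger_force: 0.0
```

Run:
```python
from h import *
s=observe();print(s["time_s"],ws(s["tcp_pos"]),s["force"],s["width"],s["joints"])
i=camera_info("side");im=capture("side");cv2.imwrite("pics/w3.png",cv2.resize(im[85:215,155:315,::-1],None,fx=4.6,fy=4.6,interpolation=cv2.INTER_CUBIC))
```

```text
16.5 [1.87591152e+02 1.45213082e-01 2.43596206e+02] [-0.21934615  0.38786095 -0.21041672] -0.07619180648372303 [-0.04222205 -0.20692057  2.02562755  0.10412435  0.90020522 -0.24086072]
```

View pics/w3.png

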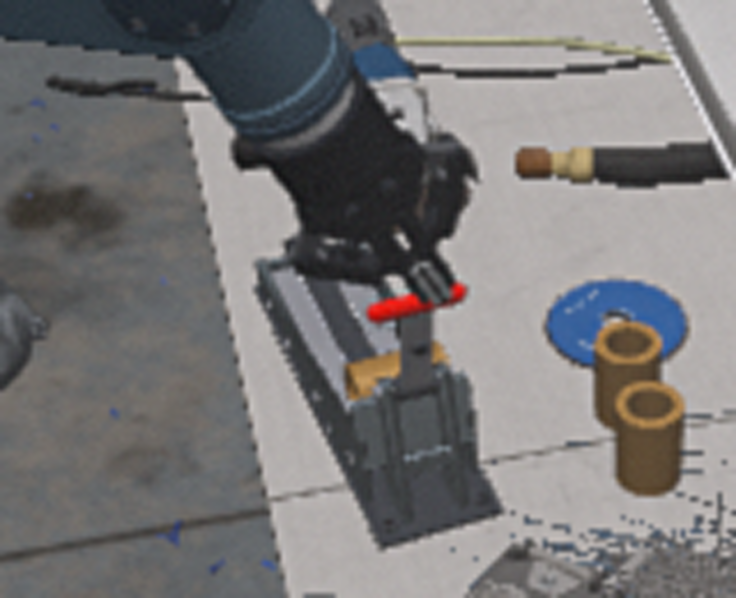

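The sleeve is still seated, and the shut fingers are past the red bar. I'll lower behind it and push it over.

send_rows(translation=[[0,-0.05,0.11],[0,-0.1,0.22],[0.03,-0.1,0.22],[0.06,-0.1,0.22],[0.09,-0.1,0.22],[0.11,-0.1,0.22],[0.125,-0.1,0.22],[0.14,-0.1,0.22],[0.155,-0.1,0.22],[0.17,-0.1,0.22]], delta_rot=[[0,0,0],[0,0,0],[0,0,0],[0,0,0],[0,0,0],[0,0,0],[0,0,0],[0,0,0],[0,0,0],[0,0,0]], grip=[-1,-1,-1,-1,-1,-1,-1,-1,-1,-1])

```text
time_s: 17.8
tcp_pos: [517.4, 172.3, 172.0]
ee_rot: [0.14, 0.636, 0.741, 0.164]
force: [-0.1, -1.4, 2.0]
width: -0.4
finger_force: 0.3
```

send_rows(translation=[[0.015,0,0],[0.03,0,0],[0.045,0,0],[0.06,0,0],[0.075,0,0],[0.09,0,0],[0.105,0,0],[0.12,0,0],[0.135,0,0],[0.15,0,0]], delta_rot=[[0,0,0],[0,0,0],[0,0,0],[0,0,0],[0,0,0],[0,0,0],[0,0,0],[0,0,0],[0,0,0],[0,0,0]], grip=[-1,-1,-1,-1,-1,-1,-1,-1,-1,-1])

```text
time_s: 19.05
tcp_pos: [510.5, 217.1, 172.0]
ee_rot: [0.14, 0.636, 0.741, 0.164]
force: [0.3, -0.2, -0.1]
width: 0.0
finger_force: 0.2
```

send_rows(translation=[[0.015,0,0],[0.03,0,0],[0.045,0,0],[0.06,0,0],[0.075,0,0],[0.09,0,0]], delta_rot=[[0,0,0],[0,0,0],[0,0,0],[0,0,0],[0,0,0],[0,0,0]], grip=[-1,-1,-1,-1,-1,-1])

```text
time_s: 19.8
tcp_pos: [506.4, 243.7, 172.0]
ee_rot: [0.14, 0.636, 0.741, 0.164]
force: [-0.3, -0.1, 0.1]
width: -0.0
finger_force: 0.0
```

Run:
```python
from h import *
s=observe();print(s["time_s"],ws(s["tcp_pos"]),s["force"])
i=camera_info("side");im=capture("side");cv2.imwrite("pics/w4.png",cv2.resize(im[85:215,155:315,::-1],None,fx=4.6,fy=4.6,interpolation=cv2.INTER_CUBIC))
```

```text
19.8 [ 64.31229055   0.50762021 172.0035179 ] [-0.25421684 -0.13378878  0.05566575]
```

View pics/w4.png

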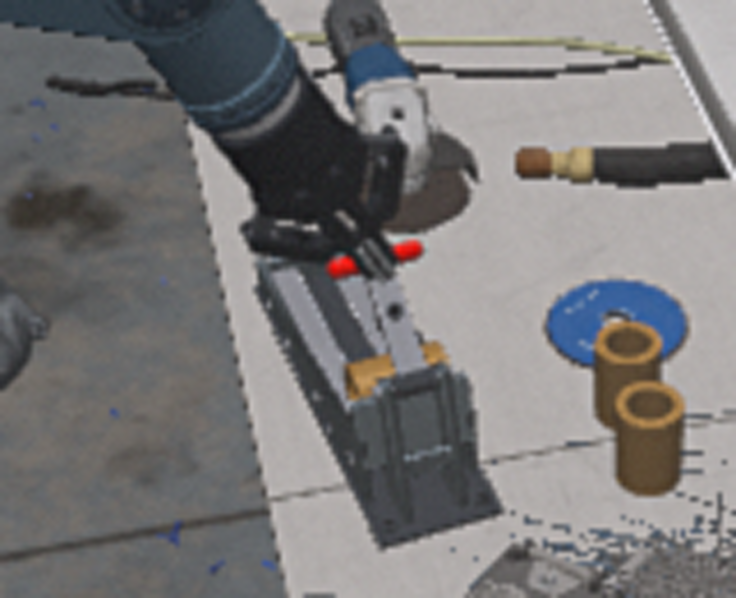

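The arm is over and sinking on its own. I'll take the hand away and let it settle.

send_rows(translation=[[0,0,-0.1],[0,0,-0.2],[0,0,-0.35],[0,0,-0.4],[0,0,-0.4],[0,0,-0.4],[0,0,-0.4],[0,0,-0.4],[0,0,-0.4],[0,0,-0.4]], delta_rot=[[0,0,0],[0,0,0],[0,0,0],[0,0,0],[0,0,0],[0,0,0],[0,0,0],[0,0,0],[0,0,0],[0,0,0]], grip=[-1,-1,-1,-1,-1,-1,-1,-1,-1,-1])

```text
time_s: 21.1
tcp_pos: [456.5, 235.7, 280.7]
ee_rot: [0.14, 0.636, 0.741, 0.163]
force: [-0.4, -0.7, -0.9]
width: -0.0
finger_force: 0.0
```

send_rows(translation=[[0,0,0],[0,0,0],[0,0,0],[0,0,0],[0,0,0],[0,0,0],[0,0,0],[0,0,0],[0,0,0],[0,0,0]], delta_rot=[[0,0,0],[0,0,0],[0,0,0],[0,0,0],[0,0,0],[0,0,0],[0,0,0],[0,0,0],[0,0,0],[0,0,0]], grip=[-1,-1,-1,-1,-1,-1,-1,-1,-1,-1])

```text
time_s: 22.35
tcp_pos: [456.5, 235.7, 280.9]
ee_rot: [0.14, 0.636, 0.741, 0.164]
force: [0.4, -0.3, 0.5]
width: 0.2
finger_force: 0.0
```

send_rows(translation=[[0,0,0],[0,0,0],[0,0,0],[0,0,0],[0,0,0],[0,0,0],[0,0,0],[0,0,0],[0,0,0],[0,0,0]], delta_rot=[[0,0,0],[0,0,0],[0,0,0],[0,0,0],[0,0,0],[0,0,0],[0,0,0],[0,0,0],[0,0,0],[0,0,0]], grip=[-1,-1,-1,-1,-1,-1,-1,-1,-1,-1])

```text
time_s: 23.6
tcp_pos: [456.5, 235.7, 280.8]
ee_rot: [0.14, 0.636, 0.741, 0.164]
force: [-0.3, 0.7, 0.5]
width: 0.0
finger_force: 0.0
```

Run:
```python
from h import *
s=observe();print(s["time_s"],ws(s["tcp_pos"]),s["force"])
i=camera_info("side");im=capture("side");cv2.imwrite("pics/w5.png",cv2.resize(im[110:215,195:315,::-1],None,fx=5.7,fy=5.7,interpolation=cv2.INTER_CUBIC))
m=cv2.inRange(im,(170,0,0),(255,70,70))[110:215,195:300];v,u=np.nonzero(m);print(len(u),"bar px",u.mean()+195,v.mean()+110)
for t in(.0,.08,.16,.3,.6,.9): print(t,proj(i,sw(107-90*np.cos(t-.1745),0,110+90*np.sin(t-.1745)))[0])
```

```text
23.6 [ 64.7193114  -50.02092325 280.84544178] [-0.2991165   0.69260269  0.49276872]
42 bar px 235.61904761904762 151.83333333333334
0.0 [235.66436734 154.19103232]
0.08 [235.40326504 152.37158793]
0.16 [235.19450521 150.62837753]
0.3 [234.96010773 147.79303567]
0.6 [235.04538499 142.86553551]
0.9 [235.95013269 139.89607281]
```

View pics/w5.png

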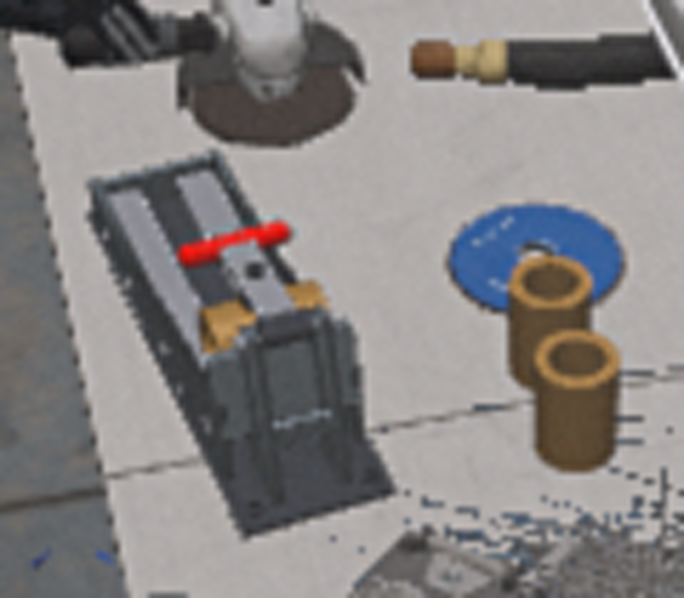

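The arm is down on the sleeve at roughly 0.1 rad and the hand is clear. I'll wait a little longer, recheck that it is steady, then hand in.

send_rows(translation=[[0,0,0],[0,0,0],[0,0,0],[0,0,0],[0,0,0],[0,0,0],[0,0,0],[0,0,0],[0,0,0],[0,0,0]], delta_rot=[[0,0,0],[0,0,0],[0,0,0],[0,0,0],[0,0,0],[0,0,0],[0,0,0],[0,0,0],[0,0,0],[0,0,0]], grip=[-1,-1,-1,-1,-1,-1,-1,-1,-1,-1])

```text
time_s: 24.9
tcp_pos: [456.5, 235.7, 280.8]
ee_rot: [0.14, 0.636, 0.741, 0.164]
force: [0.2, 0.4, 0.1]
width: -0.3
finger_force: 0.0
```

Run:
```python
from h import *
im=capture("side");m=cv2.inRange(im,(170,0,0),(255,70,70))[110:215,195:300];v,u=np.nonzero(m);c=(u.mean()+195,v.mean()+110);print(len(u),c)
if abs(c[1]-151.83)<.25: print(close_job())
```

```text
41 (np.float64(235.41463414634146), np.float64(151.85365853658536))
the job is handed in; nothing more can be done
None
```

I handed the job in at about 25 s, with no verdict returned: the sleeve is home at the end stop (16 N on the last reading) and stayed put when I backed off, so the pawl appears to be holding it; the hold-down arm looks settled on it at about 0.1 rad by the side camera, and the hand is clear.

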